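# Lift a flat splitter unit into the rack drawer and register it

## Robot

A 6-joint arm with a two-finger parallel gripper is mounted at the origin on the work surface. World frame = base frame: x ahead of the robot, y to its left, z up, the work surface at z = 0. Lengths are in m, angles in rad, forces in N, time in s.
With the tool pointing down it reaches from about 0.3 to 0.85 m from the base axis. Payload 5.4 kg.
Tool frame: the origin (TCP) lies midway between the tips of the shut fingers; the grasp point (between the pads) lies 19 mm behind it; y points along the fingers, x is the direction in which the jaws open and shut, and the axes are right-handed (so a half turn about y gives the same grasp; the last joint's range is limited). The gripper opens to 85 mm and grips with 20 to 120 N. Pads are 22 mm wide; open, the fingers measure 114 mm over their backs; the gripper's body (76 mm by 85 mm) begins 54 mm behind the grasp point. The pads swing forward as they close: fully open they stand 13 mm farther back than shut.
Start: joints at [-1.554, 0.158, 1.597, -0, 1.386, -0.21], TCP at [0.129, -0.56, 0.231] pointing down, gripper open.
Joint ranges: [-2.91, 2.91], [-0.94, 2.29], [0.18, 2.7], [-1.29, 4.43], [0.17, 2.64], [-3, 3]. Speed limits (rad/s): [2.57, 2.57, 3.14, 3.14, 3.14, 3.14].

## Interface

Orientations are given as [roll, pitch, yaw] about the fixed x, y, z axes, in that order (R = Rz(yaw) Ry(pitch) Rx(roll)).
In Python, from station import read_state, eyes, r gives the robot as it stands. The module is installed in compiled form; this text tells all that it offers.
- The arm moves only by the shell command python3 -m crank 'ROWS' [FORCE]. ROWS is JSON, a list of rows, each an object of numbers: "wx", "wy", "wz": the turn, a rotation vector about the tool's x, y, z in rad; "x", "y", "z": the shift along the tool's x, y, z in cm; "gripper": the finger opening in cm, from 0 to 8.54. A call has 1 to 20 rows; each row shifts and turns the commanded pose from where the row before left it, along the tool's axes as they then stand; what a row does not reach is not made up. A row lasts 1/10 s, in which the tool goes at most 50 mm and 8.59 degrees, less where a joint would pass 70% of its speed; a pose out of reach is approached as far as the arm can. A call with a gripper value outside its range is refused whole. The fingers move at their own pace and stop on an object; FORCE is the grip in N (left out, the last holds). Time passes only in rows, so rows that do not move let the fingers close. It gives the time, the measured TCP pose, the force and the opening at its end, in the units of the state.
- read_state(): the state, without advancing time (a new reading comes with each control period).
- eyes.read_camera(name): name is "side" or "top"; returns a dict with "frame" (384x512x3 uint8, red, green, blue), "z_map" (384x512 float32, m along the optical axis (not along the pixel's ray), 0 where there is no reading), "K" (3x3 intrinsics, pixels), "k1" (the pictures are not rectified: a ray, as slopes to the right and down, at radius r is drawn at 1 + k1 r^2 times it, then the intrinsics apply), "R" (3x3) and "t" (3): a world point X has camera coordinates R X + t. Camera axes: x right, y down, z forward; pixel columns grow to the right and rows downward; lengths in m; the calibration is good to about 2 mm. A picture is of the moment at which its call begins.
- r.close_job(): hands the job in, once; it reports no verdict.
The state is a dict: "clock": time; "joint_positions": joint angles; "dq": joint speeds; "tau": joint torques, N m; "tool_pos": TCP position; "orientation": TCP orientation; "wrist_force": force on the tool from outside, world axes, zero at the start; "wrist_torque": the same for the moment, N m; "gripper_width": finger opening in m.
Only numpy, scipy, OpenCV 4.12 (cv2) and the standard library are available. Lean on these libraries where they do the work, as an engineer would, in place of code of your own. Each camera call takes 0.05 s, during which the arm holds its last target. There are 200 camera calls.

## Task

Slide the lifter's blade under the flat silver splitter unit, between its feet, and use it to lift the unit and carry it over to the open rack drawer. Set it down gently on its four feet on the drawer floor, front still facing you, and push it fully home so that its back edge and its left edge are flush against the drawer's back stop and left stop. Finish with the lifter lying flat on the table again, and leave the other things on the table alone.

Things in the scene. Friction and masses are not known exactly. Their poses are not given: they have to be found in the camera images.
- unit: Flat silver unit: slab 110 (x) x 130 (y) x 12 mm, 0.2 to 0.43 kg, on four black feet 14 mm high, 18 mm across, at x +-40, y +-52 mm: a gap 14 mm high, 86 mm wide under it. Stands on the table, across from the drawer (left or right). Origin: centre of the foot undersides. +x from its front (small sockets, robot side) to its back, within 15 degrees of world x; +y its left.
- unit_corner (a point): Back left corner of the unit: at x +55, y +65, z 0 mm in the unit's frame (height of the foot undersides).
- lifter: Lifter (spatula), steel with a black upright grip, 0.28 kg, lying flat on the table between unit and drawer. Origin: underside, below the grip's centre; +x along the blade, away from the robot. Grip: block 30 (x) x 26 (y) mm, top 80 mm above the underside, gripped from above across its y sides. Blade 3 mm thick, 56 mm wide, from x +40 to the tip at x +150. The underside is flat throughout.
- lifter_heel (a point): Foot of the lifter's heel plate, at x +40, y 0, z +3 mm in its frame: an upright plate 56 mm wide, reaching 32 mm above the underside, across the blade's root, its forward face at x +40. The slab's front edge meets it when the blade is fully under, so it can push the unit.
- drawer: Grey half-width rack case (96 mm high, from x +100 mm) with its drawer locked open towards the robot; fixed. Origin: on the table below the middle of the drawer floor; +x into the case, within 12 degrees of world x, +y left seen from the robot. Floor flat, 200 x 200 mm, top 36 mm above the table, no front lip; side lips 11 mm high at y +-96 mm.
- drawer_corner (a point): Point on the drawer floor where the faces of the two silver stops meet: x +75, y +80, z +36 mm in the drawer's frame, same axes. Stops are 30 mm high: back stop, face at x +75 (y -70 to +80); left stop, face at y +80 (x -55 to +75). The unit is home when unit_corner is here.
- plug: brass patch plug, 64 mm long, 14 mm thick, lying; not part of the job, to be left where it is. Origin: about the middle of its underside.
- knob: blue anodised knob, 34 mm across, 19 mm high; not part of the job, to be left where it is. Origin: about the middle of its underside.
- spare_foot: single spare black plastic rack foot, 22 mm across, 14 mm high; not part of the job, to be left where it is. Origin: about the middle of its underside.
- ear: small loose silver rack ear, an L-shaped bracket 44 x 88 mm, 31 mm high; not part of the job, to be left where it is. Origin: about the middle of its underside.
- screwdriver: screwdriver lying on the table; not part of the job, to be left where it is. Origin: about the middle of its underside.
- tin: open steel tin of screws, 80 x 110 mm, 30 mm high; not part of the job, to be left where it is. Origin: about the middle of its underside.
There are look-alikes about, which are no part of the job. Leave any yellow look-alike of the lifter alone.

How it is judged:
On the way, in this order (a step that is already met when the one before it is completed fails the run):
1. the unit is carried clear of the table on the lifter's blade, not by the fingers (height (world z) of unit above 0.02 m and contact force between lifter and unit above 0.5 N and contact force between the fingers and unit below 0.5 N and contact force between unit and drawer below 0.2 N), for 0.2 s.
2. the unit stands on its feet on the drawer floor (z of unit_corner in the frame of drawer_corner between -0.004 and 0.004 m and angle between unit's own z axis and vertical below 0.05 rad and x of unit in the frame of drawer between -0.06 and 0.03 m and y of unit in the frame of drawer between -0.05 and 0.03 m), for 0.2 s.
At the end, for the whole second after the job is handed in: The unit stands at rest on its four feet on the drawer floor (height within 4 mm, level), its back left corner no more than 3 mm short of the back stop and of the left stop and its edges parallel to them within 0.04 rad (2.3 degrees). The lifter lies flat and at rest on the table, not on the drawer (all of step 2 and x of unit_corner in the frame of drawer_corner above -0.003 m and y of unit_corner in the frame of drawer_corner above -0.003 m and angle between the x axis of unit and the x axis of drawer, either way round below 0.04 rad and linear speed of each of unit, lifter below 0.01 m/s and height (world z) of lifter below 0.005 m and angle between lifter's own z axis and vertical below 0.06 rad); the robot touches nothing.
It fails at once if the unit is tipped by more than 0.4 rad (angle between unit's own z axis and vertical above 0.4 rad).
It fails at once if the unit is banged into the drawer (over 60 N) (contact force between unit and drawer above 60 N).
It fails at once if another thing on the table is moved by more than 30 mm (distance of any of plug, knob, spare_foot, ear, screwdriver, tin from where it was at the start of the episode above 0.03 m).
It also fails if it takes over 72 s, if anything falls off the work surface, if the arm or the gripper's body presses on something with over 40 N, if the wrist force passes 120 N, or if a joint passes its speed limit or range.

## Working session

There is one attempt and no reset: what is moved stays moved. The work goes in short steps, Python scripts to look and compute and a shell command to move; the robot and the scene stay as the last step left them, time stands still between calls to the robot, and variables do not carry over. Pictures are saved under pics/ and viewed, about 8 in all and at most 12, crops included, and the job is handed in when it is done.

```bash
mkdir -p pics; ls; cat > h.py <<'E'
import numpy as np, cv2
from station import read_state, eyes, r
from scipy.spatial.transform import Rotation as Rot
def cam(n):
    c=eyes.read_camera(n); f=c["frame"]; z=c["z_map"]; K=c["K"]
    h,w=z.shape; u,v=np.meshgrid(np.arange(w),np.arange(h))
    p=cv2.undistortPoints(np.stack([u,v],-1).reshape(-1,1,2).astype(float),K,np.array([c["k1"],0,0,0,0.])).reshape(h,w,2)
    P=np.dstack([p*z[...,None],z]); X=(P-c["t"])@c["R"]; X[z==0]=np.nan
    return f,X,c
E
python3 - <<'E'
from h import *
for n in("top","side"):
    f,X,c=cam(n); cv2.imwrite(f"pics/{n}0.png",cv2.resize(f[...,::-1],(800,600),interpolation=cv2.INTER_CUBIC)); np.savez(f"{n}0.npz",f=f,X=X)
    print(n,c["K"].tolist(),c["k1"],(-c["R"].T@c["t"]).round(3),c["R"].round(2).tolist())
print(read_state())
E
```

```text
pics
top [[368.27186567855625, 0.0, 260.27957734593275], [0.0, 368.27186567855625, 192.54741857154107], [0.0, 0.0, 1.0]] -0.07405095899619063 [ 4.400e-01 -1.000e-03  1.222e+00] [[-0.01, -1.0, 0.01], [-1.0, 0.01, -0.09], [0.09, -0.01, -1.0]]
side [[412.38623961051155, 0.0, 255.21478848857546], [0.0, 412.38623961051155, 188.58065634142116], [0.0, 0.0, 1.0]] -0.12679998689853753 [-0.289 -1.047  1.137] [[0.79, -0.62, 0.0], [-0.39, -0.5, -0.78], [0.48, 0.61, -0.63]]
{'clock': 0.1, 'joint_positions': array([-1.55410995e+00,  1.58969086e-01,  1.59812991e+00,  1.04074772e-05,
        1.38618649e+00, -2.10109253e-01]), 'dq': array([ 1.72958747e-04, -2.28725985e-03, -2.51627601e-03,  1.92297033e-04,
       -1.51311072e-05, -1.70649562e-04]), 'tau': array([-3.20836389e-04, -3.96994722e+01, -3.32336175e+01, -2.42703572e-04,
        4.21335921e-03, -1.31009247e-05]), 'tool_pos': array([ 0.12926046, -0.55972414,  0.23041304]), 'orientation': array([-1.57043325,  0.00165347, -1.34400231]), 'wrist_force': array([-0.56939598,  0.20339733, -0.26573805]), 'wrist_torque': array([-0.00241165,  0.01348141,  0.00321317]), 'gripper_width': 0.08556889383037194}
```

View pics/top0.png

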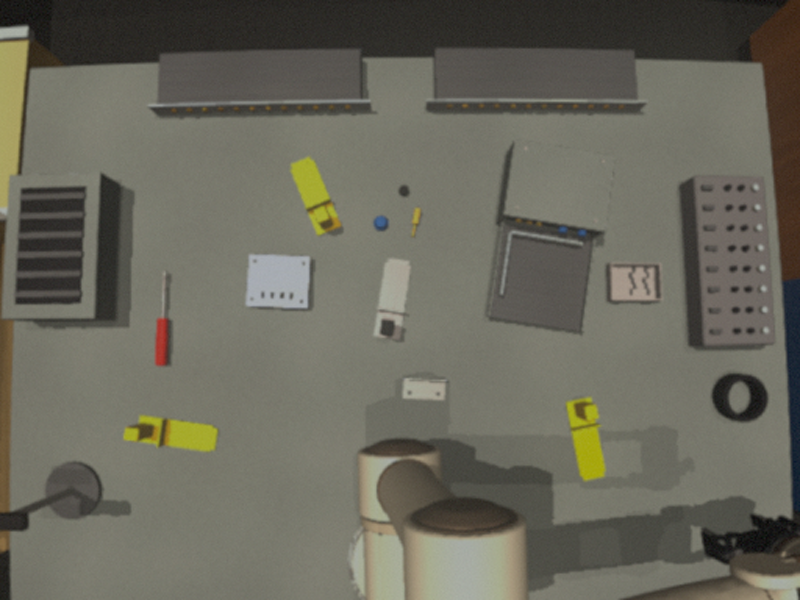

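View pics/side0.png

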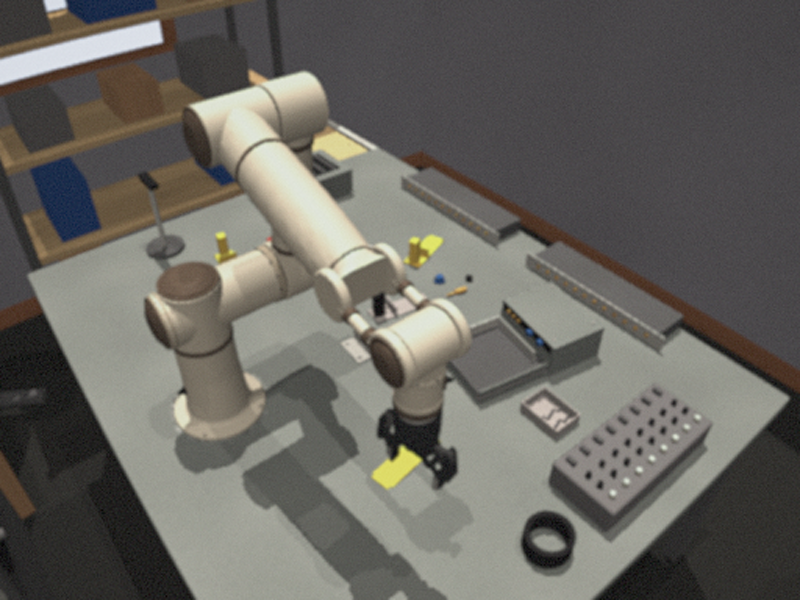

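The top view shows the unit at (279,281), the steel lifter with its grip at (387,327) and blade pointing up, and the drawer floor at (541,280) with an L of stops at upper left. The ear is at (425,388), the plug at (416,221), the knob at (381,222), the spare foot at (404,190) and the tin at (635,282). The side view shows the arm well clear of all of these.

```bash
cat > meas.py <<'E'
from h import *
def rect(m,X,z):
    # biggest blob of mask -> rectangle of its world points
    n,l,s,_=cv2.connectedComponentsWithStats(m.astype(np.uint8)); i=1+np.argmax(s[1:,4]); q=l==i
    p=X[q][:,:2]; (cx,cy),(w,h),a=cv2.minAreaRect((p*1000).astype(np.float32))
    return np.round([cx,cy,w,h,a],1), s[i,4], np.round(np.nanmedian(X[q][:,2])*1000,1)
E
python3 - <<'E'
from meas import *
d=np.load("top0.npz"); f,X=d["f"].astype(int),d["X"]
def box(a,b,c,e): # 800x600 px
    m=np.zeros(f.shape[:2],bool); s=.64; m[int(b*s):int(e*s),int(a*s):int(c*s)]=1; return m
z=X[...,2]
t=box(330,250,370,290); print("table z",np.nanmedian(z[t]),np.nanstd(z[t]), f[t].mean(0))
print("unit",rect(box(230,240,330,325)&(z>.017)&(z<.04),X,0))
m=box(370,250,420,350)
print("lifter bright",rect(m&(f.min(2)>150),X,0))
print("grip",rect(m&(z>.05),X,0)); print("heel",rect(m&(z>.02)&(z<.045),X,0))
print("drawer floor",rect(box(470,215,610,345)&(abs(z-.036)<.006),X,0))
print("case",rect(box(490,130,630,240)&(abs(z-.096)<.012),X,0))
print("stops",rect(box(490,215,600,310)&(abs(z-.066)<.01),X,0))
for n,b in dict(plug=(405,200,430,240),knob=(370,212,392,234),foot=(395,182,412,200),ear=(398,370,452,405),tin=(600,258,668,308)).items():
    q=box(*b)&(z>.009); print(n,rect(q,X,0))
for n,b in dict(u=(235,245,325,320),l=(365,250,420,350),d=(480,210,615,340)).items():
    a=[int(k*.64) for k in b]; print(n,a)
o=[]
for b in((235,245,325,320),(350,250,440,350),(480,210,615,340)):
    a=[int(k*.64) for k in b]; o.append(cv2.resize(f[a[1]:a[3],a[0]:a[2],::-1].astype(np.uint8),(400,int(400*(a[3]-a[1])/(a[2]-a[0]))),interpolation=cv2.INTER_CUBIC)[:290])
h=max(i.shape[0] for i in o)
E
```

```text
table z 0.0009037943962726001 0.002272615342692774 [124.2848 124.5808 112.0528]
unit (array([588.2, 257.1, 131.8, 110.9,  86.6]), np.int32(1351), np.float64(26.9))
lifter bright (array([580.6,  14.2,  49.7, 101.9,  81.2]), np.int32(304), np.float64(3.6))
grip (array([486.8,  27.4,  25.7,  29.8,  79.9]), np.int32(84), np.float64(79.9))
heel (array([524.1,  19.9,  52.6,   3.8,  80.7]), np.int32(24), np.float64(31.8))
drawer floor (array([ 594.4, -296.6,  194.2,  209.8,   79.9]), np.int32(3270), np.float64(36.3))
case (array([ 763.5, -322.1,  211.7,  174.1,   79.7]), np.int32(3376), np.float64(96.1))
stops (array([ 643.7, -263.6,   98.1,  199.8,   31.1]), np.int32(164), np.float64(65.4))
plug (array([725.3, -35.6,  14.2,  39. ,  76.8]), np.int32(47), np.float64(14.7))
knob (array([712.8,  40.3,  23.4,  25.7,  87.3]), np.int32(50), np.float64(18.5))
foot (array([784.6,  -9.1,  20.7,  18.8,  39.6]), np.int32(35), np.float64(14.6))
ear (array([380.4, -47.5,  86.8,   3.1,  87.1]), np.int32(34), np.float64(31.2))
tin (array([ 579.1, -498.8,  109.8,   80.6,   89.2]), np.int32(268), np.float64(21.9))
u [150, 156, 208, 204]
l [233, 160, 268, 224]
d [307, 134, 393, 217]
```

```bash
cat >> h.py <<'E'
def go(x,y,z,yaw):
    "yaw deg = direction of tool z (lifter x); prints turn first, then shift in the turned tool axes"
    s=read_state(); R0=Rot.from_euler("xyz",s["orientation"]); R1=Rot.from_euler("xyz",[-np.pi/2,0,np.radians(yaw-90)])
    print("turn",(R0.inv()*R1).as_rotvec().round(4),"shift cm",(R1.inv().apply(np.array([x,y,z])-s["tool_pos"])*100).round(2))
E
python3 - <<'E'
from meas import *
d=np.load("top0.npz"); X=d["X"]; f=d["f"].astype(int)
a=np.radians(-10.2); o=np.array([.579,-.289]); R=np.array([[np.cos(a),-np.sin(a)],[np.sin(a),np.cos(a)]])
P=(X[...,:2]-o)@R; z=X[...,2]; x,y=P[...,0]*1e3,P[...,1]*1e3
hi=abs(z-.066)<.007
b=hi&(x>40)&(x<98)&(y>-60)&(y<60); l=hi&(y>50)&(y<100)&(x>-50)&(x<60)
for n,m,u,v in(("back",b,y,x),("left",l,x,y)):
    k=np.polyfit(u[m],v[m],1); print(n,m.sum(),"slope",k.round(4),"spread",np.percentile(v[m]-np.polyval(k,u[m]),[0,10,50,90,100]).round(1))
print("back y range",y[b].min(),y[b].max(),"left x",x[l].min(),x[l].max())
fl=(abs(z-.036)<.007)&(abs(x)<150)&(abs(y)<120)
for yy in(-60,0,50): 
    m=fl&(abs(y-yy)<10); print("floor x",yy,x[m].min().round(),x[m].max().round())
m=fl&(abs(x)<40); print("floor y",y[m].min(),y[m].max())
lip=(abs(z-.047)<.005)&(abs(x)<60)
for s in(-1,1):
    m=lip&(abs(y-s*97)<10); k=np.polyfit(x[m],y[m],1); print("lip",m.sum(),k.round(3),y[m].min().round(1),y[m].max().round(1))
m=(abs(z-.096)<.008)&(abs(y)<90)&(x>80)&(x<125)
e=[x[m&(abs(y-c)<4)].min() for c in range(-80,81,10)]; print("case front",np.polyfit(range(-80,81,10),e,1).round(3))
go(.487,.0274,.16,-9.3)
E
```

```text
back 66 slope [-1.33000e-02  8.88512e+01] spread [-2.  -1.9 -0.4  2.4  3.6]
left 53 slope [6.00000e-03 7.89936e+01] spread [-2.9 -1.9  0.2  1.7  2.5]
back y range -59.55491963941133 58.606809041509244 left x -42.529815251201725 58.38507521149523
floor x -60 -88.0 113.0
floor x 0 -88.0 113.0
floor x 50 -88.0 112.0
floor y -103.99083469297518 97.16104984316623
lip 63 [ 5.0000e-03 -9.9777e+01] -104.0 -90.0
lip 54 [ 0.    94.893] 88.5 97.2
case front [1.1000e-02 1.0925e+02]
turn [-0.      0.3891 -0.0017] shift cm [-63.72   7.04  25.82]
```

```bash
python3 -m crank '[{"wy":0.13,"gripper":8.5},{"wy":0.13},{"wy":0.129},{"x":-3.98,"z":1.61},{"x":-3.98,"z":1.61},{"x":-3.98,"z":1.61},{"x":-3.98,"z":1.61},{"x":-3.98,"z":1.61},{"x":-3.98,"z":1.61},{"x":-3.98,"z":1.61},{"x":-3.98,"z":1.61},{"x":-3.98,"z":1.61},{"x":-3.98,"z":1.61},{"x":-3.98,"z":1.61},{"x":-3.98,"z":1.61},{"x":-3.98,"z":1.61},{"x":-3.98,"z":1.61},{"x":-3.98,"z":1.61},{"x":-3.98,"z":1.61}]' 100; python3 -m crank '[{"y":0.01},{"y":0.01},{"y":0.01}]'; python3 -c "
from h import *
go(.487,.0274,.031,-9.3)"
```

```text
turn [-0.      0.3891 -0.0017] shift cm [-63.72  19.94  25.82]invalid input
invalid input
```

```bash
python3 -m crank '[{"wx":0,"wy":0.13,"wz":0,"x":0,"y":0,"z":0,"gripper":8.5}]' 100; python3 -m crank '[{"wx":0,"wy":0.13,"wz":0,"x":0,"y":0,"z":0,"gripper":8.5}]'
```

```text
clock: 0.2
tool_pos: [0.1293, -0.5598, 0.2306]
orientation: [-1.571, 0.001, -1.477]
wrist_force: [-0.5, 1.2, 0.5]
gripper_width: 0.0849
clock: 0.3
tool_pos: [0.1293, -0.5599, 0.2307]
orientation: [-1.571, 0.001, -1.609]
wrist_force: [-0.1, 0.1, 0.3]
gripper_width: 0.0852
```

```bash
python3 -m crank '[{"wx":0,"wy":0.129,"wz":0,"x":0,"y":0,"z":0,"gripper":8.5},
{"wx":0,"wy":0,"wz":0,"x":-3.98,"y":0,"z":1.61,"gripper":8.5},{"wx":0,"wy":0,"wz":0,"x":-3.98,"y":0,"z":1.61,"gripper":8.5},{"wx":0,"wy":0,"wz":0,"x":-3.98,"y":0,"z":1.61,"gripper":8.5},{"wx":0,"wy":0,"wz":0,"x":-3.98,"y":0,"z":1.61,"gripper":8.5},
{"wx":0,"wy":0,"wz":0,"x":-3.98,"y":0,"z":1.61,"gripper":8.5},{"wx":0,"wy":0,"wz":0,"x":-3.98,"y":0,"z":1.61,"gripper":8.5},{"wx":0,"wy":0,"wz":0,"x":-3.98,"y":0,"z":1.61,"gripper":8.5},{"wx":0,"wy":0,"wz":0,"x":-3.98,"y":0,"z":1.61,"gripper":8.5},
{"wx":0,"wy":0,"wz":0,"x":-3.98,"y":0,"z":1.61,"gripper":8.5},{"wx":0,"wy":0,"wz":0,"x":-3.98,"y":0,"z":1.61,"gripper":8.5},{"wx":0,"wy":0,"wz":0,"x":-3.98,"y":0,"z":1.61,"gripper":8.5},{"wx":0,"wy":0,"wz":0,"x":-3.98,"y":0,"z":1.61,"gripper":8.5},
{"wx":0,"wy":0,"wz":0,"x":-3.98,"y":0,"z":1.61,"gripper":8.5},{"wx":0,"wy":0,"wz":0,"x":-3.98,"y":0,"z":1.61,"gripper":8.5},{"wx":0,"wy":0,"wz":0,"x":-3.98,"y":0,"z":1.61,"gripper":8.5},{"wx":0,"wy":0,"wz":0,"x":-3.98,"y":0,"z":1.61,"gripper":8.5},{"wx":0,"wy":0,"wz":0,"x":0,"y":0,"z":0,"gripper":8.5},{"wx":0,"wy":0,"wz":0,"x":0,"y":0,"z":0,"gripper":8.5}]'; python3 -c "
from h import *
go(.487,.0274,.031,-9.3)"
```

```text
clock: 2.2
tool_pos: [0.486, 0.0272, 0.2307]
orientation: [-1.572, -0.0, -1.731]
wrist_force: [-0.1, -0.6, 0.9]
gripper_width: 0.0849
turn [0.0015 0.0023 0.0005] shift cm [-0.04 19.97  0.09]
```

```bash
python3 -m crank '[{"wx":0,"wy":0,"wz":0,"x":0,"y":4,"z":0,"gripper":8.5},{"wx":0,"wy":0,"wz":0,"x":0,"y":4,"z":0.1,"gripper":8.5},{"wx":0,"wy":0,"wz":0,"x":0,"y":4,"z":0,"gripper":8.5},{"wx":0,"wy":0,"wz":0,"x":0,"y":3.5,"z":0,"gripper":8.5},{"wx":0,"wy":0,"wz":0,"x":0,"y":2.5,"z":0,"gripper":8.5},{"wx":0,"wy":0,"wz":0,"x":0,"y":1.9,"z":0,"gripper":8.5},{"wx":0,"wy":0,"wz":0,"x":0,"y":0,"z":0,"gripper":8.5},{"wx":0,"wy":0,"wz":0,"x":0,"y":0,"z":0,"gripper":1.5},{"wx":0,"wy":0,"wz":0,"x":0,"y":0,"z":0,"gripper":1.5},{"wx":0,"wy":0,"wz":0,"x":0,"y":0,"z":0,"gripper":1.5},{"wx":0,"wy":0,"wz":0,"x":0,"y":0,"z":0,"gripper":1.5},{"wx":0,"wy":0,"wz":0,"x":0,"y":0,"z":0,"gripper":1.5},{"wx":0,"wy":0,"wz":0,"x":0,"y":0,"z":0,"gripper":1.5},{"wx":0,"wy":0,"wz":0,"x":0,"y":0,"z":0,"gripper":1.5}]' 100
```

```text
clock: 3.6
tool_pos: [0.4883, 0.0263, 0.0335]
orientation: [-1.569, -0.0, -1.733]
wrist_force: [-0.3, 0.4, 6.5]
gripper_width: 0.0251
```

```bash
python3 -m crank '[{"wx":0,"wy":0,"wz":0,"x":0,"y":-1,"z":0,"gripper":1.5},{"wx":0,"wy":0,"wz":0,"x":0,"y":-2,"z":0,"gripper":1.5},{"wx":0,"wy":0,"wz":0,"x":0,"y":-2,"z":0,"gripper":1.5},{"wx":0,"wy":0,"wz":0,"x":0,"y":-1,"z":0,"gripper":1.5},{"wx":0,"wy":0,"wz":0,"x":0,"y":0,"z":0,"gripper":1.5},{"wx":0,"wy":0,"wz":0,"x":0,"y":0,"z":0,"gripper":1.5}]' 110; python3 - <<'E'
from meas import *
s=read_state(); print(s["tool_pos"],s["orientation"],s["wrist_force"],s["wrist_torque"])
f,X,c=cam("top"); np.savez("t1.npz",f=f,X=X)
cv2.imwrite("pics/t1.png",cv2.resize(f[140:250,200:300,::-1],(600,660),interpolation=cv2.INTER_CUBIC)[:600])
R=Rot.from_euler("xyz",s["orientation"]).as_matrix(); Q=(X-s["tool_pos"])@R  # tool frame
# blade: tool z forward 40..150 mm
m=(Q[...,2]>.05)&(Q[...,2]<.135)&(abs(Q[...,0])<.02)&(X[...,2]>.03)
A=np.c_[Q[m][:,[2,0]],np.ones(m.sum())]; k=np.linalg.lstsq(A,Q[m][:,1],rcond=None)[0]; print(m.sum(),"blade plane down=",k.round(4))
m=(Q[...,2]>.03)&(Q[...,2]<.16)&(abs(Q[...,0])<.05)&(X[...,2]>.03)
zz=np.arange(.05,.14,.01); e=[(Q[m&(abs(Q[...,2]-q)<.005)][:,0].min(),Q[m&(abs(Q[...,2]-q)<.005)][:,0].max()) for q in zz]
e=np.array(e).mean(1); print("axis",np.polyfit(zz,e,1).round(4),"tip",Q[m][:,2].max())
E
```

```text
clock: 4.2
tool_pos: [0.4867, 0.0266, 0.0917]
orientation: [-1.572, 0.0, -1.733]
wrist_force: [-0.4, 0.9, -2.7]
gripper_width: 0.0248
[0.48669028 0.02655615 0.09165319] [-1.57196616e+00  4.26663206e-05 -1.73293471e+00] [-0.36618417  0.9341281  -2.73075049] [0.04139436 0.07009517 0.0133728 ]
239 blade plane down= [0.0074 0.0001 0.0294]Traceback (most recent call last):
  File "<stdin>", line 10, in <module>
    return umr_minimum(a, axis, None, out, keepdims, initial, where)
ValueError: zero-size array to reduction operation minimum which has no identity
```

```bash
cat >> meas.py <<'E'
def blade(f,X,s):
    R=Rot.from_euler("xyz",s["orientation"]).as_matrix(); Q=(X-s["tool_pos"])@R; r=[]
    m=(abs(Q[...,0])<.05)&(abs(Q[...,1]-.03)<.008)&(Q[...,2]>.06)&(Q[...,2]<.18)
    print("z range",Q[m][:,2].min(),Q[m][:,2].max())
    for q in np.arange(.065,.15,.01):
        n=m&(abs(Q[...,2]-q)<.005)
        if n.sum(): r.append((q,(Q[n][:,0].min()+Q[n][:,0].max())/2,np.ptp(Q[n][:,0])))
    r=np.array(r); print(r.round(4).tolist(),"axis",np.polyfit(r[:,0],r[:,1],1).round(4))
E
python3 - <<'E'
from meas import *
d=np.load("t1.npz"); blade(d["f"],d["X"],read_state()); go(.588,.257,.1,-3.4)
E
```

```text
z range 0.07392372975043354 0.14869584836779928
[[0.075, -0.0002, 0.0547], [0.085, -0.0009, 0.0542], [0.095, -0.0001, 0.0551], [0.105, -0.001, 0.0549], [0.115, -0.0003, 0.055], [0.125, -0.0007, 0.0549], [0.135, -0.0012, 0.053], [0.145, -0.0008, 0.0429]] axis [-0.0074  0.0002]
turn [ 0.0022 -0.1029 -0.0002] shift cm [-23.6   -0.88   8.78]
```

View pics/t1.png

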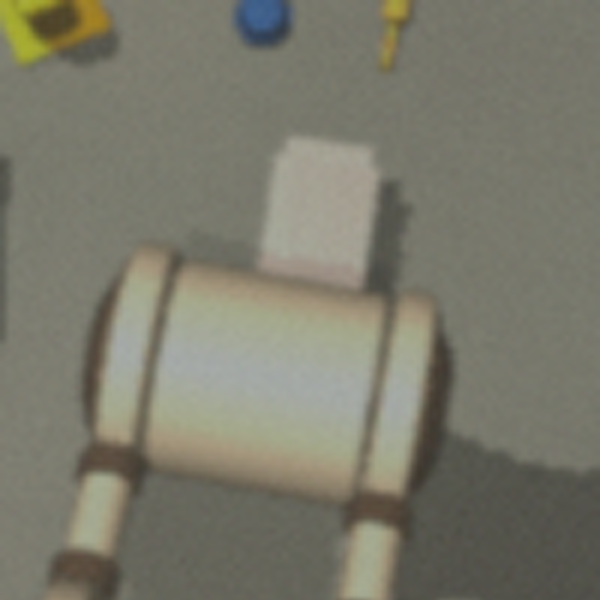

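```bash
python3 -m crank '[{"wx":0,"wy":-0.05,"wz":0,"x":0,"y":0,"z":0,"gripper":1.5},{"wx":0,"wy":-0.053,"wz":0,"x":0,"y":0,"z":0,"gripper":1.5},{"wx":0,"wy":0,"wz":0,"x":-2,"y":0,"z":-1.25,"gripper":1.5},{"wx":0,"wy":0,"wz":0,"x":-3.6,"y":0,"z":-2.1,"gripper":1.5},{"wx":0,"wy":0,"wz":0,"x":-3.6,"y":0,"z":-2.1,"gripper":1.5},{"wx":0,"wy":0,"wz":0,"x":-3.6,"y":0,"z":-2.1,"gripper":1.5},{"wx":0,"wy":0,"wz":0,"x":-3.6,"y":0,"z":-2.1,"gripper":1.5},{"wx":0,"wy":0,"wz":0,"x":-3.6,"y":0,"z":-2.1,"gripper":1.5},{"wx":0,"wy":0,"wz":0,"x":-2.4,"y":0,"z":-1.4,"gripper":1.5},{"wx":0,"wy":0,"wz":0,"x":-1.2,"y":0,"z":-0.6,"gripper":1.5},{"wx":0,"wy":0,"wz":0,"x":0,"y":0,"z":0,"gripper":1.5},{"wx":0,"wy":0,"wz":0,"x":0,"y":2,"z":0,"gripper":1.5},{"wx":0,"wy":0,"wz":0,"x":0,"y":2,"z":0,"gripper":1.5},{"wx":0,"wy":0,"wz":0,"x":0,"y":1,"z":0,"gripper":1.5},{"wx":0,"wy":0,"wz":0,"x":0,"y":0.5,"z":0,"gripper":1.5},{"wx":0,"wy":0,"wz":0,"x":0,"y":0,"z":0,"gripper":1.5},{"wx":0,"wy":0,"wz":0,"x":0,"y":0,"z":0,"gripper":1.5}]'; python3 - <<'E'
from meas import *
s=read_state(); f,X,c=cam("top"); z=X[...,2]; cv2.imwrite("pics/t2.png",cv2.resize(f[140:280,120:260,::-1],(600,600),interpolation=cv2.INTER_CUBIC))
m=(abs(X[...,0]-.588)<.085)&(abs(X[...,1]-.257)<.09)&(z>.018)&(z<.04); u,_,_=rect(m,X,0); print("unit",u)
Q=(X-s["tool_pos"])@Rot.from_euler("xyz",s["orientation"]).as_matrix()
q=Q[m]; p=np.array([u[0]/1e3,u[1]/1e3,.026]); print("unit centre in tool",((p-s["tool_pos"])@Rot.from_euler("xyz",s["orientation"]).as_matrix()).round(4))
b=(abs(Q[...,0])<.02)&(Q[...,2]>.08)&(Q[...,2]<.14); print("blade top z",np.nanmedian(z[b]))
go(.588,.257,.036,-3.4)
E
```

```text
clock: 5.95
tool_pos: [0.3647, 0.2702, 0.0379]
orientation: [-1.57, 0.0, -1.63]
wrist_force: [-0.3, -0.4, -2.4]
gripper_width: 0.0249
unit [588.2 257.1 131.8 111.2  86.9]
unit centre in tool [-2.000e-04  1.210e-02  2.239e-01]
blade top z 0.008036325941901203
turn [-0.0015 -0.0001 -0.0007] shift cm [1.000e-02 2.100e-01 2.235e+01]
```

View pics/t2.png

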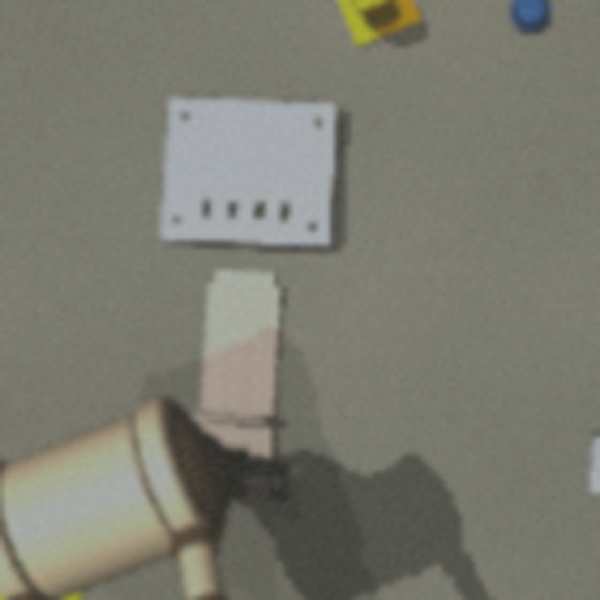

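The blade is centred on and parallel to the unit: tip at (245,270), slab front edge at (245,243). Inserting it now.

```bash
python3 -m crank '[{"wx":0,"wy":0,"wz":0,"x":0,"y":0.05,"z":1,"gripper":1.5},{"wx":0,"wy":0,"wz":0,"x":0,"y":0,"z":1.7,"gripper":1.5},{"wx":0,"wy":0,"wz":0,"x":0,"y":0,"z":2,"gripper":1.5},{"wx":0,"wy":0,"wz":0,"x":0,"y":0,"z":2,"gripper":1.5},{"wx":0,"wy":0,"wz":0,"x":0,"y":0,"z":2,"gripper":1.5},{"wx":0,"wy":0,"wz":0,"x":0,"y":0,"z":2,"gripper":1.5},{"wx":0,"wy":0,"wz":0,"x":0,"y":0,"z":1.2,"gripper":1.5},{"wx":0,"wy":0,"wz":0,"x":0,"y":0,"z":0.6,"gripper":1.5},{"wx":0,"wy":0,"wz":0,"x":0,"y":0,"z":0.2,"gripper":1.5},{"wx":0,"wy":0,"wz":0,"x":0,"y":0,"z":0,"gripper":1.5},{"wx":0,"wy":0,"wz":0,"x":0,"y":0,"z":0,"gripper":1.5}]'  120; python3 - <<'E'
from meas import *
s=read_state(); f,X,c=cam("top"); z=X[...,2]
m=(abs(X[...,0]-.588)<.085)&(abs(X[...,1]-.257)<.09)&(z>.018)&(z<.03); 
n,l,st,_=cv2.connectedComponentsWithStats(m.astype(np.uint8)); u,_,_=rect(m,X,0); print("unit",u)
p=np.array([u[0]/1e3,u[1]/1e3,.026]); print("unit centre in tool",((p-s["tool_pos"])@Rot.from_euler("xyz",s["orientation"]).as_matrix()).round(4),s["wrist_torque"])
E
```

```text
clock: 7.1
tool_pos: [0.4899, 0.2627, 0.0366]
orientation: [-1.572, -0.0, -1.63]
wrist_force: [-0.1, 0.0, -2.6]
gripper_width: 0.0248
unit [588.8 256.6 131.1 110.1  86.4]
unit centre in tool [0.0003 0.0105 0.0991] [-0.02153152  0.08472923 -0.0086378 ]
```

```bash
python3 -m crank '[{"wx":0,"wy":0,"wz":0,"x":0,"y":0,"z":0.3,"gripper":1.5},{"wx":0,"wy":0,"wz":0,"x":0,"y":-0.3,"z":0,"gripper":1.5},{"wx":0,"wy":0,"wz":0,"x":0,"y":-0.2,"z":0,"gripper":1.5},{"wx":0,"wy":0,"wz":0,"x":0,"y":-0.2,"z":0,"gripper":1.5},{"wx":0,"wy":0,"wz":0,"x":0,"y":-0.2,"z":0,"gripper":1.5},{"wx":0,"wy":0,"wz":0,"x":0,"y":-0.3,"z":0,"gripper":1.5},{"wx":0,"wy":0,"wz":0,"x":0,"y":-0.3,"z":0,"gripper":1.5},{"wx":0,"wy":0,"wz":0,"x":0,"y":-0.3,"z":0,"gripper":1.5},{"wx":0,"wy":0,"wz":0,"x":0,"y":-0.3,"z":0,"gripper":1.5},{"wx":0,"wy":0,"wz":0,"x":0,"y":-0.3,"z":0,"gripper":1.5},{"wx":0,"wy":0,"wz":0,"x":0,"y":-0.5,"z":0,"gripper":1.5},{"wx":0,"wy":0,"wz":0,"x":0,"y":0,"z":0,"gripper":1.5},{"wx":0,"wy":0,"wz":0,"x":0,"y":0,"z":0,"gripper":1.5}]'  120; cat >> meas.py <<'E'
def unit(xy,zc,dz=.011):
    s=read_state(); f,X,c=cam("top"); z=X[...,2]; R=Rot.from_euler("xyz",s["orientation"]).as_matrix()
    m=(abs(X[...,0]-xy[0])<.085)&(abs(X[...,1]-xy[1])<.09)&(abs(z-zc)<dz)&(f.min(2)>110)
    m=cv2.morphologyEx(m.astype(np.uint8),cv2.MORPH_OPEN,np.ones((5,5)))>0
    u,n,_=rect(m,X,0); Q=(X-s["tool_pos"])@R
    g=m&(np.hypot(X[...,0]-u[0]/1e3,X[...,1]-u[1]/1e3)<.05); q=Q[g]; k=np.linalg.lstsq(np.c_[q[:,[2,0]],np.ones(len(q))],q[:,1],rcond=None)[0]
    p=np.array([u[0]/1e3,u[1]/1e3,np.median(X[g][:,2])]); print("unit",u,n,"top z",p[2].round(4),"in tool",((p-s["tool_pos"])@R).round(4),"slopes fwd,right (down+)",k[:2].round(4))
    print("wf",s["wrist_force"].round(1),"wt",s["wrist_torque"].round(2),"tcp",s["tool_pos"].round(4),"rpy",s["orientation"].round(4)); return f,X
E
python3 -c "
from meas import *
unit((.59,.257),.04)"
```

```text
clock: 8.45
tool_pos: [0.4939, 0.2625, 0.0661]
orientation: [-1.57, 0.0, -1.63]
wrist_force: [-0.1, 0.4, -5.8]
gripper_width: 0.0244
unit [626.6 262.6  28.   71.7   7.1] 164 top z 0.0475 in tool [-0.008   0.0186  0.1324] slopes fwd,right (down+) [0.0017 0.0019]
wf [-0.1  0.4 -5.8] wt [-0.01  0.39  0.02] tcp [0.4939 0.2625 0.0661] rpy [-1.5704e+00  2.0000e-04 -1.6300e+00]
```

```bash
python3 -m crank '[{"wx":0,"wy":0.01,"wz":0,"x":0,"y":-0.5,"z":0,"gripper":1.5},{"wx":0,"wy":0.015,"wz":0,"x":0,"y":-1,"z":0,"gripper":1.5},{"wx":0,"wy":0.02,"wz":0,"x":0,"y":-1.5,"z":0,"gripper":1.5},{"wx":0,"wy":0.02,"wz":0,"x":0,"y":-2,"z":0,"gripper":1.5},{"wx":0,"wy":0.02,"wz":0,"x":0,"y":-1.5,"z":0,"gripper":1.5},{"wx":0,"wy":0.017,"wz":0,"x":0,"y":-1,"z":0,"gripper":1.5},{"wx":0,"wy":0.01,"wz":0,"x":0,"y":-0.7,"z":0,"gripper":1.5},{"wx":0,"wy":0.005,"wz":0,"x":0,"y":-0.3,"z":0,"gripper":1.5},{"wx":0,"wy":0,"wz":0,"x":0,"y":0,"z":0,"gripper":1.5},{"wx":0,"wy":0,"wz":0,"x":0,"y":0,"z":0,"gripper":1.5}]'; python3 -c "
from meas import *
unit((.59,.257),.13); go(.5044,-.2721,.15,-10.1)"
```

```text
clock: 9.5
tool_pos: [0.4932, 0.2623, 0.1499]
orientation: [-1.572, -0.001, -1.747]
wrist_force: [0.4, 0.7, -5.4]
gripper_width: 0.0248
unit [586.5 245.9 131.4 110.7  80.5] 1391 top z 0.1317 in tool [-0.0002  0.0181  0.0948] slopes fwd,right (down+) [0.0056 0.0045]
wf [ 0.4  0.7 -5.4] wt [0.08 0.34 0.04] tcp [0.4932 0.2623 0.1499] rpy [-1.5724e+00 -7.0000e-04 -1.7470e+00]
turn [0.0016 0.0001 0.0008] shift cm [ 5.241e+01 -1.000e-02  1.048e+01]
```

```bash
python3 -m crank '[{"wx":0,"wy":0,"wz":0,"x":0.5,"y":0,"z":0.1,"gripper":1.5},{"wx":0,"wy":0,"wz":0,"x":1,"y":0,"z":0.2,"gripper":1.5},{"wx":0,"wy":0,"wz":0,"x":1.5,"y":0,"z":0.3,"gripper":1.5},{"wx":0,"wy":0,"wz":0,"x":2,"y":0,"z":0.4,"gripper":1.5},{"wx":0,"wy":0,"wz":0,"x":2.5,"y":0,"z":0.5,"gripper":1.5},{"wx":0,"wy":0,"wz":0,"x":3,"y":0,"z":0.6,"gripper":1.5},{"wx":0,"wy":0,"wz":0,"x":3,"y":0,"z":0.6,"gripper":1.5},{"wx":0,"wy":0,"wz":0,"x":3,"y":0,"z":0.6,"gripper":1.5},{"wx":0,"wy":0,"wz":0,"x":3,"y":0,"z":0.6,"gripper":1.5},{"wx":0,"wy":0,"wz":0,"x":3,"y":0,"z":0.6,"gripper":1.5},{"wx":0,"wy":0,"wz":0,"x":3,"y":0,"z":0.6,"gripper":1.5},{"wx":0,"wy":0,"wz":0,"x":3,"y":0,"z":0.6,"gripper":1.5},{"wx":0,"wy":0,"wz":0,"x":3,"y":0,"z":0.6,"gripper":1.5},{"wx":0,"wy":0,"wz":0,"x":3,"y":0,"z":0.6,"gripper":1.5},{"wx":0,"wy":0,"wz":0,"x":3,"y":0,"z":0.6,"gripper":1.5},{"wx":0,"wy":0,"wz":0,"x":3,"y":0,"z":0.6,"gripper":1.5},{"wx":0,"wy":0,"wz":0,"x":3,"y":0,"z":0.6,"gripper":1.5},{"wx":0,"wy":0,"wz":0,"x":2.5,"y":0,"z":0.5,"gripper":1.5},{"wx":0,"wy":0,"wz":0,"x":2,"y":0,"z":0.4,"gripper":1.5},{"wx":0,"wy":0,"wz":0,"x":1.5,"y":0,"z":0.3,"gripper":1.5}]'; python3 -m crank '[{"wx":0,"wy":0,"wz":0,"x":1,"y":0,"z":0.2,"gripper":1.5},{"wx":0,"wy":0,"wz":0,"x":0.8,"y":0,"z":0.15,"gripper":1.5},{"wx":0,"wy":0,"wz":0,"x":0.5,"y":0,"z":0.1,"gripper":1.5},{"wx":0,"wy":0,"wz":0,"x":0.3,"y":0,"z":0.1,"gripper":1.5},{"wx":0,"wy":0,"wz":0,"x":0.3,"y":0,"z":0.03,"gripper":1.5},{"wx":0,"wy":0,"wz":0,"x":0,"y":0,"z":0,"gripper":1.5},{"wx":0,"wy":0,"wz":0,"x":0,"y":0,"z":0,"gripper":1.5}]'; python3 - <<'E'
from meas import *
f,X=unit((.6,-.288),.13); go(.5044,-.2721,.15,-10.1)
cv2.imwrite("pics/t3.png",cv2.resize(f[80:230,300:450,::-1],(600,600),interpolation=cv2.INTER_CUBIC))
a=np.radians(-10.1); R=np.array([[np.cos(a),-np.sin(a)],[np.sin(a),np.cos(a)]])
P=(X[...,:2]-[.590,-.2934])@R*1e3; z=X[...,2]; x,y=P[...,0],P[...,1]; hi=abs(z-.066)<.008
for n,m,u,v in(("back",hi&(x>60)&(x<92)&(abs(y)<65),y,x),("left",hi&(abs(y-83)<9)&(x>-50)&(x<70),x,y)):
    if m.sum()>5: k=np.polyfit(u[m],v[m],1); print(n,m.sum(),k.round(3),np.percentile(v[m],[0,50,100]).round(1))
E
```

```text
clock: 11.55
tool_pos: [0.5034, -0.2447, 0.1508]
orientation: [-1.571, -0.001, -1.749]
wrist_force: [0.6, -0.2, -5.7]
gripper_width: 0.0246
clock: 12.25
tool_pos: [0.5052, -0.2714, 0.1508]
orientation: [-1.571, 0.0, -1.747]
wrist_force: [0.1, 0.0, -4.8]
gripper_width: 0.0248
unit [ 600.3 -285.3  122.4  108.2   81.2] 918 top z 0.1321 in tool [-0.003   0.0186  0.0961] slopes fwd,right (down+) [0.0064 0.0013]
wf [ 0.1  0.  -4.8] wt [0.07 0.34 0.02] tcp [ 0.5052 -0.2714  0.1508] rpy [-1.5710e+00  3.0000e-04 -1.7466e+00]
turn [ 0.0002  0.0005 -0.0002] shift cm [ 0.08  0.08 -0.06]
back 25 [-1.8000e-02  7.9015e+01] [75.7 79.1 80.7]
left 61 [6.000e-03 8.143e+01] [78.4 81.7 83.6]
```

View pics/t3.png

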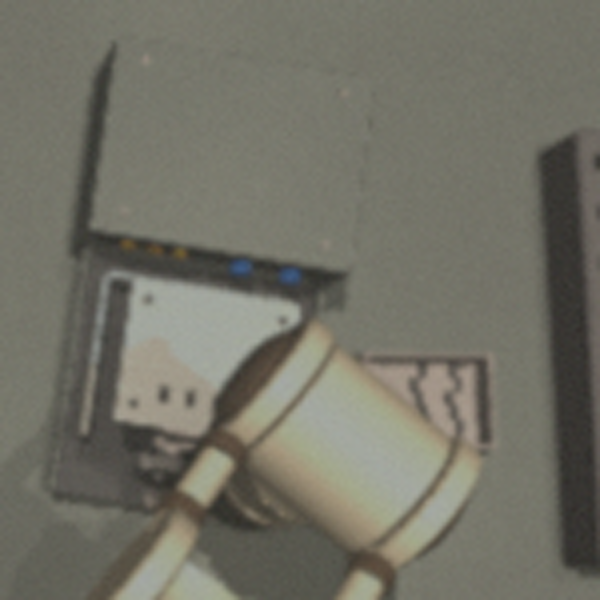

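```bash
python3 -m crank '[{"wx":0,"wy":0,"wz":0,"x":0,"y":0.5,"z":0,"gripper":1.5},{"wx":0,"wy":0,"wz":0,"x":0,"y":1,"z":0,"gripper":1.5},{"wx":0,"wy":0,"wz":0,"x":0,"y":1.4,"z":0,"gripper":1.5},{"wx":0,"wy":0,"wz":0,"x":0,"y":1.4,"z":0,"gripper":1.5},{"wx":0,"wy":0,"wz":0,"x":0,"y":1,"z":0,"gripper":1.5},{"wx":0,"wy":0,"wz":0,"x":0,"y":0.6,"z":0,"gripper":1.5},{"wx":0,"wy":0,"wz":0,"x":0,"y":0.3,"z":0,"gripper":1.5},{"wx":0,"wy":0,"wz":0,"x":0,"y":0.2,"z":0,"gripper":1.5},{"wx":0,"wy":0,"wz":0,"x":0,"y":0.1,"z":0,"gripper":1.5},{"wx":0,"wy":0,"wz":0,"x":0,"y":0,"z":0,"gripper":1.5}]'; python3 -m crank '[{"wx":0,"wy":0,"wz":0,"x":0,"y":0.1,"z":0,"gripper":1.5},{"wx":0,"wy":0,"wz":0,"x":0,"y":0.1,"z":0,"gripper":1.5},{"wx":0,"wy":0,"wz":0,"x":0,"y":0.1,"z":0,"gripper":1.5},{"wx":0,"wy":0,"wz":0,"x":0,"y":0.1,"z":0,"gripper":1.5},{"wx":0,"wy":0,"wz":0,"x":0,"y":0.1,"z":0,"gripper":1.5},{"wx":0,"wy":0,"wz":0,"x":0,"y":0.1,"z":0,"gripper":1.5},{"wx":0,"wy":0,"wz":0,"x":0,"y":0.1,"z":0,"gripper":1.5},{"wx":0,"wy":0,"wz":0,"x":0,"y":0.1,"z":0,"gripper":1.5},{"wx":0,"wy":0,"wz":0,"x":0,"y":0,"z":0,"gripper":1.5}]';  python3 - <<'E'
from meas import *
f,X=unit((.6,-.288),.066)
E
```

```text
clock: 13.3
tool_pos: [0.5054, -0.272, 0.0862]
orientation: [-1.57, -0.0, -1.747]
wrist_force: [0.3, -0.2, -5.5]
gripper_width: 0.0247
clock: 14.2
tool_pos: [0.5053, -0.2719, 0.0779]
orientation: [-1.57, -0.0, -1.747]
wrist_force: [-0.0, -0.3, -2.2]
gripper_width: 0.0247
unit [ 599.2 -288.2  128.3  108.1   81. ] 818 top z 0.0622 in tool [-0.0004  0.0157  0.0953] slopes fwd,right (down+) [-0.0025 -0.    ]
wf [-0.  -0.3 -2.2] wt [ 0.02  0.1  -0.04] tcp [ 0.5053 -0.2719  0.0779] rpy [-1.5705e+00 -1.0000e-04 -1.7470e+00]
```

```bash
python3 -m crank '[{"wx":0,"wy":0,"wz":0,"x":0,"y":0.2,"z":0,"gripper":1.5},{"wx":0,"wy":0,"wz":0,"x":0,"y":0.15,"z":0,"gripper":1.5},{"wx":0,"wy":0,"wz":0,"x":0,"y":0,"z":-0.1,"gripper":1.5},{"wx":0,"wy":0,"wz":0,"x":0,"y":0,"z":-0.1,"gripper":1.5},{"wx":0,"wy":0,"wz":0,"x":-0.3,"y":0,"z":0,"gripper":1.5},{"wx":0,"wy":0,"wz":0,"x":-0.4,"y":0,"z":0,"gripper":1.5},{"wx":0,"wy":0,"wz":0,"x":-0.3,"y":0,"z":0,"gripper":1.5},{"wx":0,"wy":0,"wz":0,"x":-0.2,"y":0,"z":0,"gripper":1.5},{"wx":0,"wy":0,"wz":0,"x":-0.1,"y":0,"z":0,"gripper":1.5},{"wx":0,"wy":0,"wz":0,"x":-0.1,"y":0,"z":0,"gripper":1.5},{"wx":0,"wy":0,"wz":0,"x":-0.1,"y":0,"z":0,"gripper":1.5},{"wx":0,"wy":0,"wz":0,"x":-0.1,"y":0,"z":0,"gripper":1.5},{"wx":0,"wy":0,"wz":0,"x":-0.1,"y":0,"z":0,"gripper":1.5},{"wx":0,"wy":0,"wz":0,"x":-0.1,"y":0,"z":0,"gripper":1.5},{"wx":0,"wy":0,"wz":0,"x":-0.1,"y":0,"z":0,"gripper":1.5}]'; python3 -m crank '[{"wx":0,"wy":0,"wz":0,"x":-0.1,"y":0,"z":0,"gripper":1.5}]';python3 -m crank '[{"wx":0,"wy":0,"wz":0,"x":-0.1,"y":0,"z":0,"gripper":1.5}]'
```

```text
clock: 15.75
tool_pos: [0.5065, -0.2528, 0.0743]
orientation: [-1.571, -0.0, -1.747]
wrist_force: [-0.6, -0.9, -3.1]
gripper_width: 0.0245
clock: 15.85
tool_pos: [0.5067, -0.2518, 0.0743]
orientation: [-1.571, -0.0, -1.747]
wrist_force: [-0.5, -1.6, -2.7]
gripper_width: 0.0247
clock: 15.95
tool_pos: [0.5069, -0.2507, 0.0743]
orientation: [-1.571, -0.0, -1.747]
wrist_force: [-0.5, -1.9, -2.8]
gripper_width: 0.0246
```

```bash
 python3 - <<'E'
from meas import *
f,X=unit((.6,-.288),.064)
E
```

```text
unit [ 601.4 -279.   137.   106.9   82.5] 760 top z 0.0623 in tool [0.0112 0.012  0.098 ] slopes fwd,right (down+) [-0.0009 -0.0042]
wf [-0.5 -1.9 -2.8] wt [-0.32  0.12 -0.15] tcp [ 0.5069 -0.2507  0.0743] rpy [-1.5708e+00 -1.0000e-04 -1.7470e+00]
```

```bash
for i in 1; do :; done; python3 -m crank '[{"wx":0,"wy":0,"wz":0,"x":-0.1,"y":0,"z":0,"gripper":1.5},{"wx":0,"wy":0,"wz":0,"x":-0.1,"y":0,"z":0,"gripper":1.5}]' | sed -n 2,4p;python3 -m crank '[{"wx":0,"wy":0,"wz":0,"x":-0.1,"y":0,"z":0,"gripper":1.5}]'| sed -n 2,4p;python3 -m crank '[{"wx":0,"wy":0,"wz":0,"x":-0.1,"y":0,"z":0,"gripper":1.5}]'| sed -n 2,4p;
```

```text
tool_pos: [0.5072, -0.2489, 0.0744]
orientation: [-1.571, -0.0, -1.747]
wrist_force: [-1.9, -4.5, -2.2]
tool_pos: [0.5072, -0.2487, 0.0745]
orientation: [-1.571, -0.002, -1.747]
wrist_force: [-1.9, -6.3, -2.3]
tool_pos: [0.5073, -0.2484, 0.0746]
orientation: [-1.57, -0.003, -1.747]
wrist_force: [-3.1, -8.6, -3.9]
```

```bash
python3 -m crank '[{"wx":0,"wy":0,"wz":0,"x":0.15,"y":0,"z":0,"gripper":1.5},{"wx":0,"wy":0,"wz":0,"x":0,"y":0,"z":0.2,"gripper":1.5},{"wx":0,"wy":0,"wz":0,"x":0,"y":0,"z":0.2,"gripper":1.5},{"wx":0,"wy":0,"wz":0,"x":0,"y":0,"z":0.2,"gripper":1.5},{"wx":0,"wy":0,"wz":0,"x":0,"y":0,"z":0.1,"gripper":1.5}]' | sed -n 2,4p;python3 -m crank '[{"wx":0,"wy":0,"wz":0,"x":0,"y":0,"z":0.1,"gripper":1.5},{"wx":0,"wy":0,"wz":0,"x":0,"y":0,"z":0.1,"gripper":1.5}]'| sed -n 2,4p;python3 -m crank '[{"wx":0,"wy":0,"wz":0,"x":0,"y":0,"z":0.1,"gripper":1.5}]'| sed -n 2,4p;python3 -m crank '[{"wx":0,"wy":0,"wz":0,"x":0,"y":0,"z":0.1,"gripper":1.5}]'| sed -n 2,4p
```

```text
tool_pos: [0.5129, -0.2499, 0.0741]
orientation: [-1.574, -0.001, -1.747]
wrist_force: [-6.3, -4.8, 0.9]
tool_pos: [0.5148, -0.2502, 0.0741]
orientation: [-1.574, -0.001, -1.747]
wrist_force: [-7.5, -4.0, -0.2]
tool_pos: [0.5158, -0.2504, 0.0741]
orientation: [-1.574, -0.001, -1.747]
wrist_force: [-7.2, -3.1, -0.4]
tool_pos: [0.5167, -0.2505, 0.0741]
orientation: [-1.574, -0.001, -1.747]
wrist_force: [-5.9, -3.7, -0.9]
```

```bash
python3 -m crank '[{"wx":0,"wy":0,"wz":0,"x":0,"y":0,"z":0.1,"gripper":1.5},{"wx":0,"wy":0,"wz":0,"x":0,"y":0,"z":0.1,"gripper":1.5}]' | sed -n 2,4p;python3 -m crank '[{"wx":0,"wy":0,"wz":0,"x":0,"y":0,"z":0.1,"gripper":1.5}]'| sed -n 2,4p;python3 -m crank '[{"wx":0,"wy":0,"wz":0,"x":0,"y":0,"z":0.1,"gripper":1.5}]'| sed -n 2,4p;python3 -m crank '[{"wx":0,"wy":0,"wz":0,"x":0,"y":0,"z":0.1,"gripper":1.5}]'| sed -n 2,4p;python3 -m crank '[{"wx":0,"wy":0,"wz":0,"x":0,"y":0,"z":0.1,"gripper":1.5}]'| sed -n 2,4p
```

```text
tool_pos: [0.5187, -0.2509, 0.0741]
orientation: [-1.574, -0.001, -1.747]
wrist_force: [-6.7, -4.7, 0.5]
tool_pos: [0.5197, -0.251, 0.0741]
orientation: [-1.574, -0.001, -1.747]
wrist_force: [-6.7, -4.3, -0.3]
tool_pos: [0.5207, -0.2512, 0.0741]
orientation: [-1.574, -0.001, -1.747]
wrist_force: [-7.8, -3.7, -0.4]
tool_pos: [0.5217, -0.2514, 0.0741]
orientation: [-1.574, -0.001, -1.747]
wrist_force: [-6.3, -3.5, 0.2]
tool_pos: [0.5226, -0.2515, 0.0741]
orientation: [-1.574, -0.001, -1.747]
wrist_force: [-7.2, -4.1, -0.9]
```

```bash
python3 -m crank '[{"wx":0,"wy":0,"wz":0,"x":0,"y":0,"z":0.1,"gripper":1.5}]' | sed -n 2,4p;python3 -m crank '[{"wx":0,"wy":0,"wz":0,"x":0,"y":0,"z":0.1,"gripper":1.5}]'| sed -n 2,4p;python3 - <<'E'
from meas import *
f,X=unit((.61,-.279),.062,.008); cv2.imwrite("pics/t4.png",cv2.resize(f[100:220,300:420,::-1],(600,600),interpolation=cv2.INTER_CUBIC))
f,X,c=cam("side"); cv2.imwrite("pics/s4.png",cv2.resize(f[170:290,250:400,::-1],(750,600),interpolation=cv2.INTER_CUBIC))
E
```

```text
tool_pos: [0.5231, -0.2516, 0.0742]
orientation: [-1.576, -0.0, -1.746]
wrist_force: [-11.6, -2.7, 4.5]
tool_pos: [0.5232, -0.2516, 0.0742]
orientation: [-1.578, -0.0, -1.746]
wrist_force: [-16.3, -2.8, 7.7]
unit [ 618.7 -264.6  100.1  113.5   80. ] 658 top z 0.0625 in tool [-0.0039  0.011   0.0964] slopes fwd,right (down+) [-0.0131  0.009 ]
wf [-16.3  -2.8   7.7] wt [-0.51  2.54 -0.19] tcp [ 0.5232 -0.2516  0.0742] rpy [-1.5784e+00 -3.0000e-04 -1.7462e+00]
```

View pics/t4.png

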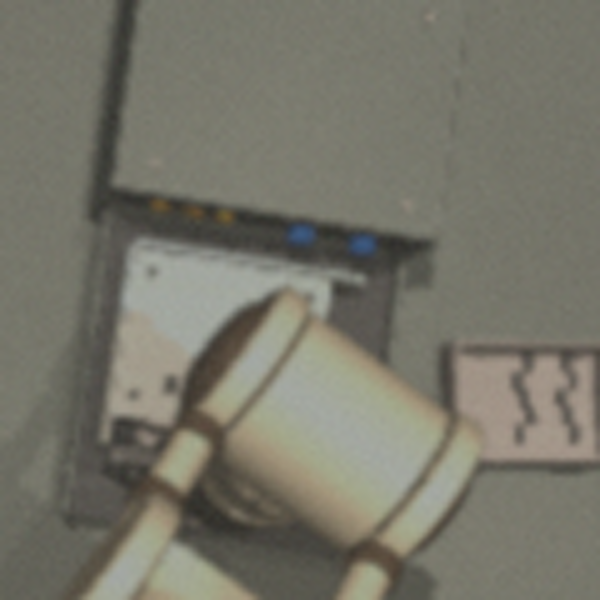

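The back and left edges look seated against the stops, the slab corner being at (130,240), and the heel now reads 16 N against the back stop. One lateral nudge with the forward push released, then I'll centre the blade and withdraw.

```bash
python3 -m crank '[{"wx":0,"wy":0,"wz":0,"x":0,"y":0,"z":-0.2,"gripper":1.5},{"wx":0,"wy":0,"wz":0,"x":-0.1,"y":0,"z":-0.1,"gripper":1.5},{"wx":0,"wy":0,"wz":0,"x":-0.1,"y":0,"z":0,"gripper":1.5},{"wx":0,"wy":0,"wz":0,"x":0,"y":0,"z":0,"gripper":1.5}]'; python3 -m crank '[{"wx":0,"wy":0,"wz":0,"x":0.2,"y":0,"z":0,"gripper":1.5},{"wx":0,"wy":0,"wz":0,"x":0.3,"y":0,"z":0,"gripper":1.5},{"wx":0,"wy":0,"wz":0,"x":0.4,"y":0,"z":0,"gripper":1.5},{"wx":0,"wy":0,"wz":0,"x":0.4,"y":0,"z":0,"gripper":1.5},{"wx":0,"wy":0,"wz":0,"x":0.3,"y":0,"z":0,"gripper":1.5},{"wx":0,"wy":0,"wz":0,"x":0,"y":0,"z":0,"gripper":1.5},{"wx":0,"wy":0,"wz":0,"x":0,"y":0,"z":0,"gripper":1.5}]'
```

```text
clock: 18.6
tool_pos: [0.523, -0.251, 0.0742]
orientation: [-1.571, -0.004, -1.747]
wrist_force: [-1.8, -8.1, -5.3]
gripper_width: 0.0245
clock: 19.3
tool_pos: [0.5206, -0.2649, 0.0743]
orientation: [-1.571, 0.0, -1.747]
wrist_force: [0.2, -0.3, -2.4]
gripper_width: 0.0245
```

View pics/s4.png

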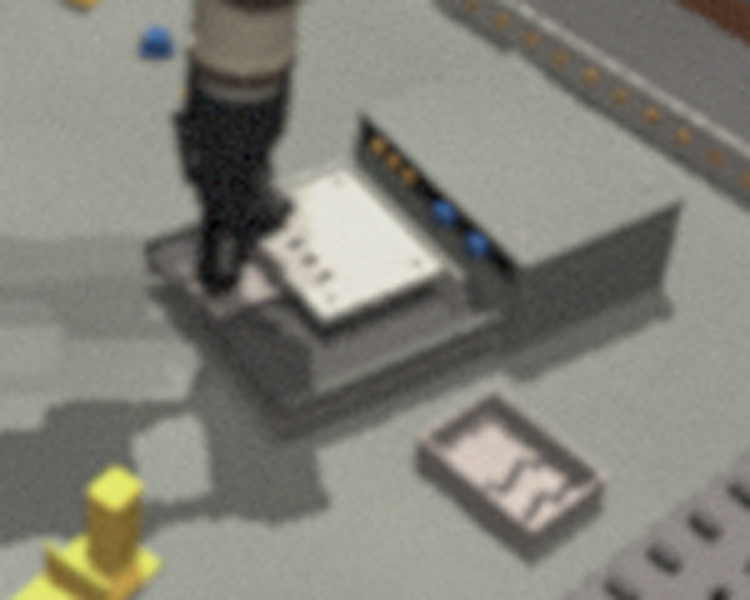

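The side view shows the unit flat on the drawer floor against the back stop, with the wrist carrying only the lifter's weight. Retracting straight out.

```bash
python3 -m crank '[{"wx":0,"wy":0,"wz":0,"x":0,"y":0,"z":-0.5,"gripper":1.5},{"wx":0,"wy":0,"wz":0,"x":0,"y":0,"z":-1,"gripper":1.5},{"wx":0,"wy":0,"wz":0,"x":0,"y":0,"z":-1.5,"gripper":1.5},{"wx":0,"wy":0,"wz":0,"x":0,"y":0,"z":-2,"gripper":1.5},{"wx":0,"wy":0,"wz":0,"x":0,"y":0,"z":-2,"gripper":1.5},{"wx":0,"wy":0,"wz":0,"x":0,"y":0,"z":-2,"gripper":1.5},{"wx":0,"wy":0,"wz":0,"x":0,"y":0,"z":-2,"gripper":1.5},{"wx":0,"wy":0,"wz":0,"x":0,"y":0,"z":-2,"gripper":1.5},{"wx":0,"wy":0,"wz":0,"x":0,"y":0,"z":-2,"gripper":1.5},{"wx":0,"wy":0,"wz":0,"x":0,"y":0,"z":-1.5,"gripper":1.5},{"wx":0,"wy":0,"wz":0,"x":0,"y":0,"z":-1,"gripper":1.5},{"wx":0,"wy":0,"wz":0,"x":0,"y":0,"z":-0.5,"gripper":1.5},{"wx":0,"wy":0,"wz":0,"x":0,"y":0,"z":0,"gripper":1.5}]'; cat > chk.py <<'E'
from meas import *
import sys
f,X=unit((.615,-.272),.062,.008); cv2.imwrite(f"pics/{sys.argv[1]}.png",cv2.resize(f[110:230,290:410,::-1],(600,600),interpolation=cv2.INTER_CUBIC))
a=np.radians(-10.1); R=np.array([[np.cos(a),-np.sin(a)],[np.sin(a),np.cos(a)]])
P=(X[...,:2]-[.590,-.2934])@R*1e3; z=X[...,2]; x,y=P[...,0],P[...,1]
sl=(abs(z-.062)<.006)&(f.min(2)>110)
for n,c,A,B in(("front",-35,x,y),("right",-50,y,x)):
    e=[]; rng=np.arange(-40,75,5) if n=="front" else np.arange(-25,70,5)
    for q in rng:
        m=sl&(abs(B-q)<3)&(A>c-15); e.append(np.min(A[m]))
    k=np.polyfit(rng,e,1); print(n,k.round(4),np.std(e-np.polyval(k,rng)).round(2))
m=sl&(x<60)&(x>-25)&(y>-60); print("top z plane",np.linalg.lstsq(np.c_[x[m],y[m],np.ones(m.sum())],z[m]*1e3,rcond=None)[0].round(4))
E
python3 chk.py t5; python3 -c "
from h import *
go(.487,.0274,.1,-9.3)"
```

```text
clock: 20.6
tool_pos: [0.343, -0.2333, 0.0744]
orientation: [-1.571, -0.0, -1.748]
wrist_force: [0.6, 0.2, -3.4]
gripper_width: 0.025
unit [ 615.1 -280.4  133.1  113.8   80.6] 1414 top z 0.0624 in tool [-0.0014  0.012   0.2761] slopes fwd,right (down+) [-0.003  -0.0027]
wf [ 0.6  0.2 -3.4] wt [ 0.01  0.1  -0.01] tcp [ 0.343  -0.2333  0.0744] rpy [-1.5705e+00 -1.0000e-04 -1.7475e+00]
front [-4.40000e-03 -3.31494e+01] 0.81
right [ 1.60000e-03 -4.79011e+01] 0.93
top z plane [3.80000e-03 3.40000e-03 6.22188e+01]
turn [-0.0007 -0.0142  0.0004] shift cm [-28.07  -2.55   9.94]
```

View pics/t5.png

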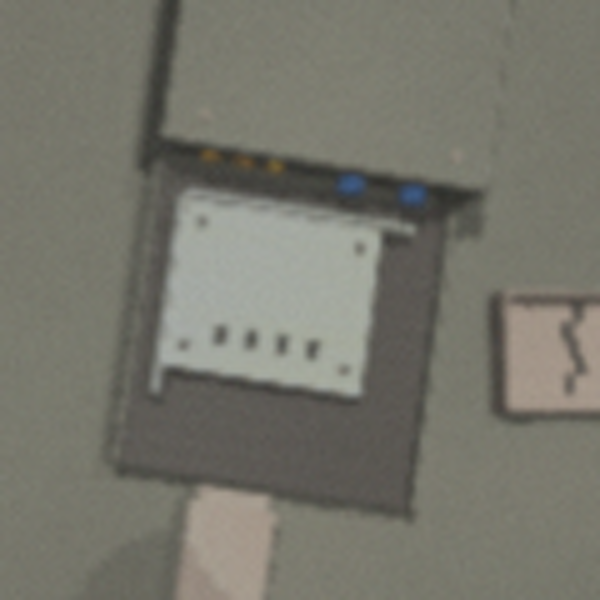

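The unit looks seated in the stop corner: slab corner at (182,190), edges parallel to the stops to within 0.3°, top at 62 mm and level. I'll take the lifter back to its original spot.

```bash
python3 -m crank '[{"wx":0,"wy":-0.014,"wz":0,"x":0,"y":-1.8,"z":0,"gripper":1.5},{"wx":0,"wy":0,"wz":0,"x":0,"y":-1.8,"z":0,"gripper":1.5},{"wx":0,"wy":0,"wz":0,"x":-1.5,"y":0,"z":0.53,"gripper":1.5},{"wx":0,"wy":0,"wz":0,"x":-3,"y":0,"z":1.06,"gripper":1.5},{"wx":0,"wy":0,"wz":0,"x":-3.5,"y":0,"z":1.24,"gripper":1.5},{"wx":0,"wy":0,"wz":0,"x":-3.5,"y":0,"z":1.24,"gripper":1.5},{"wx":0,"wy":0,"wz":0,"x":-3.5,"y":0,"z":1.24,"gripper":1.5},{"wx":0,"wy":0,"wz":0,"x":-3.5,"y":0,"z":1.24,"gripper":1.5},{"wx":0,"wy":0,"wz":0,"x":-3.5,"y":0,"z":1.24,"gripper":1.5},{"wx":0,"wy":0,"wz":0,"x":-3,"y":0,"z":1.07,"gripper":1.5},{"wx":0,"wy":0,"wz":0,"x":-2,"y":0,"z":0.7,"gripper":1.5},{"wx":0,"wy":0,"wz":0,"x":-1.07,"y":0,"z":0.38,"gripper":1.5},{"wx":0,"wy":0,"wz":0,"x":0,"y":0,"z":0,"gripper":1.5},{"wx":0,"wy":0,"wz":0,"x":0,"y":2,"z":0,"gripper":1.5},{"wx":0,"wy":0,"wz":0,"x":0,"y":2,"z":0,"gripper":1.5},{"wx":0,"wy":0,"wz":0,"x":0,"y":2,"z":0,"gripper":1.5},{"wx":0,"wy":0,"wz":0,"x":0,"y":1,"z":0,"gripper":1.5},{"wx":0,"wy":0,"wz":0,"x":0,"y":0,"z":0,"gripper":1.5},{"wx":0,"wy":0,"wz":0,"x":0,"y":0,"z":0,"gripper":1.5}]'
```

```text
clock: 22.55
tool_pos: [0.4872, 0.0271, 0.0409]
orientation: [-1.57, -0.0, -1.734]
wrist_force: [0.1, -0.4, -2.9]
gripper_width: 0.025
```

```bash
python3 -m crank '[{"wx":0,"wy":0,"wz":0,"x":0,"y":0.3,"z":0,"gripper":1.5},{"wx":0,"wy":0,"wz":0,"x":0,"y":0.2,"z":0,"gripper":1.5},{"wx":0,"wy":0,"wz":0,"x":0,"y":0.1,"z":0,"gripper":1.5},{"wx":0,"wy":0,"wz":0,"x":0,"y":0.1,"z":0,"gripper":1.5},{"wx":0,"wy":0,"wz":0,"x":0,"y":0.1,"z":0,"gripper":1.5},{"wx":0,"wy":0,"wz":0,"x":0,"y":0,"z":0,"gripper":1.5}]'; python3 -m crank '[{"wx":0,"wy":0,"wz":0,"x":0,"y":0.1,"z":0,"gripper":1.5},{"wx":0,"wy":0,"wz":0,"x":0,"y":0,"z":0,"gripper":1.5}]'
```

```text
clock: 23.15
tool_pos: [0.4869, 0.0277, 0.0335]
orientation: [-1.571, -0.0, -1.732]
wrist_force: [-5.9, 1.5, 9.0]
gripper_width: 0.0246
clock: 23.35
tool_pos: [0.4869, 0.0277, 0.0335]
orientation: [-1.572, -0.0, -1.732]
wrist_force: [-10.5, 1.8, 18.7]
gripper_width: 0.0245
```

```bash
python3 -m crank '[{"wx":0,"wy":0,"wz":0,"x":0,"y":-0.12,"z":0,"gripper":1.5},{"wx":0,"wy":0,"wz":0,"x":0,"y":0,"z":0,"gripper":3.2},{"wx":0,"wy":0,"wz":0,"x":0,"y":0,"z":0,"gripper":4.5},{"wx":0,"wy":0,"wz":0,"x":0,"y":0,"z":0,"gripper":6.5},{"wx":0,"wy":0,"wz":0,"x":0,"y":0,"z":0,"gripper":6.5},{"wx":0,"wy":0,"wz":0,"x":0,"y":0,"z":0,"gripper":6.5},{"wx":0,"wy":0,"wz":0,"x":0,"y":-2,"z":0,"gripper":6.5},{"wx":0,"wy":0,"wz":0,"x":0,"y":-3,"z":0,"gripper":6.5},{"wx":0,"wy":0,"wz":0,"x":0,"y":-4,"z":0,"gripper":6.5},{"wx":0,"wy":0,"wz":0,"x":0,"y":-4,"z":0,"gripper":6.5},{"wx":0,"wy":0,"wz":0,"x":0,"y":-4,"z":0,"gripper":6.5},{"wx":0,"wy":0,"wz":0,"x":0,"y":0,"z":-4,"gripper":6.5},{"wx":0,"wy":0,"wz":0,"x":0,"y":0,"z":-4,"gripper":6.5},{"wx":0,"wy":0,"wz":0,"x":0,"y":0,"z":-4,"gripper":6.5},{"wx":0,"wy":0,"wz":0,"x":0,"y":0,"z":0,"gripper":6.5}]'; python3 chk.py t6; python3 - <<'E'
from meas import *
f,X,c=cam("top"); cv2.imwrite("pics/t7.png",cv2.resize(f[90:270,90:440,::-1],(800,411),interpolation=cv2.INTER_CUBIC)); z=X[...,2]
def near(x,y,a,lo,hi): return (abs(X[...,0]-x)<a)&(abs(X[...,1]-y)<a)&(z>lo)&(z<hi)
for n,p in dict(plug=(.725,-.036),knob=(.713,.040),foot=(.785,-.009),ear=(.38,-.047),tin=(.579,-.499)).items():
    a=.07 if n=="tin" else .05 if n=="ear" else .03
    m=near(*p,a,.009,.05)
    if m.sum(): print(n,rect(m,X,0))
print("grip",rect(near(.487,.028,.04,.05,.1),X,0))
m=(abs(X[...,0]-.58)<.04)&(abs(X[...,1]-.014)<.02); print("blade",np.linalg.lstsq(np.c_[X[m][:,:2]-[.58,.014],np.ones(m.sum())],z[m],rcond=None)[0].round(4))
E
```

```text
clock: 24.85
tool_pos: [0.3644, 0.0481, 0.2013]
orientation: [-1.573, 0.0, -1.732]
wrist_force: [0.7, 0.2, -0.1]
gripper_width: 0.0653
unit [ 614.8 -280.9  133.4  113.5   80.2] 1341 top z 0.0624 in tool [0.2845 0.1383 0.3003] slopes fwd,right (down+) [-0.0027  0.0035]
wf [ 0.7  0.2 -0.1] wt [-0.02 -0.   -0.05] tcp [0.3644 0.0481 0.2013] rpy [-1.5728e+00  2.0000e-04 -1.7322e+00]
front [-5.00000e-03 -3.33098e+01] 0.77
right [ 5.60000e-03 -4.79955e+01] 1.16
top z plane [-3.00000e-04  8.00000e-03  6.22323e+01]
plug (array([719.9, -34.7,  13.7,  50.1,  80. ]), np.int32(48), np.float64(14.1))
knob (array([713.8,  40.4,  26.5,  26.3,  44.9]), np.int32(56), np.float64(18.5))
foot (array([784.1,  -9.5,  19.6,  19.3,  53.5]), np.int32(35), np.float64(15.0))
ear (array([380.5, -47.6,  86.8,   3.1,  87.4]), np.int32(35), np.float64(29.6))
tin (array([ 579.2, -499. ,  111.2,   80.6,   89.3]), np.int32(264), np.float64(21.5))
grip (array([485.9,  27.7,  25.5,  29.8,  80.9]), np.int32(84), np.float64(80.2))
blade [-0.001   0.0207  0.0038]
```

View pics/t7.png

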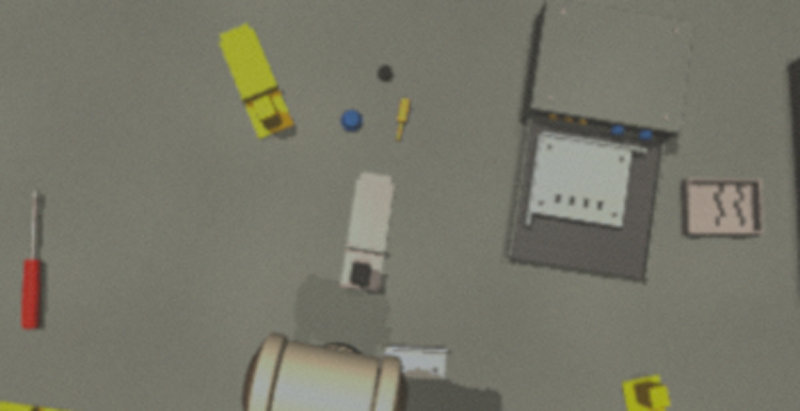

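Everything is in place and nothing else moved by more than a few mm. Before handing in I'll check the gap at the stops in a rectified, averaged view.

```bash
python3 - <<'E'
from meas import *
F=0
for i in range(12):
    c=eyes.read_camera("top"); F=F+c["frame"].astype(np.float32)/12
a=np.radians(-10.1); ux=np.array([np.cos(a),np.sin(a)]); uy=np.array([-np.sin(a),np.cos(a)])
# rows: x 100..-75 (down), cols: y 105..-95 ; 3 px/mm
xs=np.arange(100,-75,-1/3); ys=np.arange(105,-95,-1/3)
gx,gy=np.meshgrid(xs,ys,indexing="ij")
W=np.array([.590,-.2934])+(gx[...,None]*ux+gy[...,None]*uy)/1e3
def warp(z):
    P=np.dstack([W,np.full(gx.shape,z)]).reshape(-1,3)
    p,_=cv2.projectPoints(P,cv2.Rodrigues(c["R"])[0],c["t"],c["K"],np.array([c["k1"],0,0,0,0.])); p=p.reshape(*gx.shape,2).astype(np.float32)
    return cv2.remap(F,p[...,0],p[...,1],cv2.INTER_CUBIC)
A=warp(.064); cv2.imwrite("pics/rect.png",np.clip(A[...,::-1]*1.2,0,255).astype(np.uint8)); print(A.shape)
g=A.mean(2)
r=lambda x:int((100-x)*3); q=lambda y:int((105-y)*3)
p=g[:,q(40):q(-30)].mean(1); print("x profile 95..55",[(int(xs[i]),int(p[i])) for i in range(r(95),r(55),6)])
p2=g[:,q(-58):q(-66)].mean(1); print("back stop alone",[(int(xs[i]),int(p2[i])) for i in range(r(95),r(55),6)])
p=g[r(50):r(-25)].mean(0); print("y profile 100..60",[(int(ys[i]),int(p[i])) for i in range(q(100),q(60),6)])
p=g[r(-40):r(-52)].mean(0); print("left stop alone",[(int(ys[i]),int(p[i])) for i in range(q(100),q(60),6)])
p=g[:,q(40):q(-30)].mean(1); print("front",[(int(xs[i]),int(p[i])) for i in range(r(-22),r(-46),6)])
p=g[r(50):r(-25)].mean(0); print("right",[(int(ys[i]),int(p[i])) for i in range(q(-38),q(-60),6)])
E
```

```text
(525, 600, 3)
x profile 95..55 [(95, 67), (93, 65), (91, 63), (89, 63), (87, 66), (85, 75), (83, 90), (81, 111), (79, 128), (77, 134), (75, 136), (73, 146), (71, 155), (69, 161), (67, 163), (65, 163), (63, 163), (61, 163), (59, 163), (57, 162)]
back stop alone [(95, 71), (93, 64), (91, 59), (89, 60), (87, 62), (85, 68), (83, 83), (81, 105), (79, 121), (77, 121), (75, 105), (73, 85), (71, 71), (69, 68), (67, 71), (65, 78), (63, 83), (61, 86), (59, 86), (57, 86)]
y profile 100..60 [(100, 97), (98, 96), (96, 91), (94, 87), (92, 84), (90, 81), (88, 84), (86, 98), (84, 121), (82, 141), (80, 155), (78, 161), (76, 163), (74, 163), (72, 162), (70, 160), (68, 159), (66, 159), (64, 161), (62, 162)]
left stop alone [(100, 100), (98, 97), (96, 90), (94, 88), (92, 84), (90, 81), (88, 81), (86, 95), (84, 114), (82, 128), (80, 124), (78, 102), (76, 83), (74, 75), (72, 78), (70, 82), (68, 82), (66, 83), (64, 83), (62, 83)]
front [(-21, 162), (-23, 162), (-25, 162), (-27, 163), (-29, 163), (-31, 157), (-33, 135), (-35, 102), (-37, 76), (-39, 68), (-41, 75), (-43, 84)]
right [(-37, 158), (-39, 160), (-41, 162), (-43, 162), (-45, 154), (-47, 134), (-49, 109), (-51, 92), (-53, 85), (-55, 85), (-57, 86)]
```

View pics/rect.png

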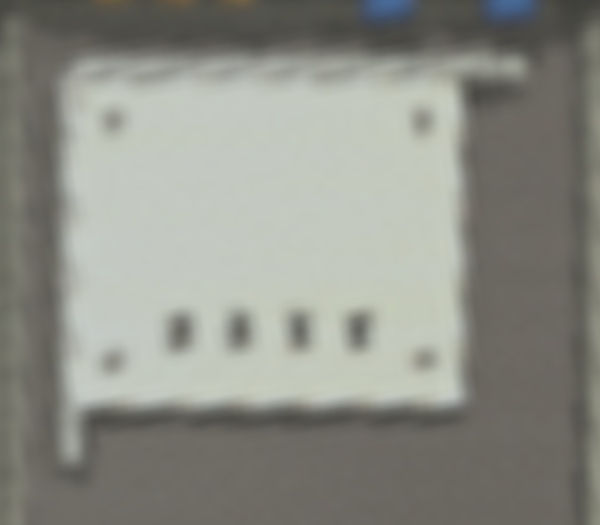

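The rectified view shows the slab butted into both stops at the upper left corner, (75,70), with no dark gap wide enough to matter and edges parallel. Handing in.

```bash
python3 -c "
from station import r, read_state
print(read_state()['clock'], r.close_job())"
```

```text
the job is handed in; nothing more can be done
25.55 None
```

I lifted the unit on the blade, carried it to the drawer and lowered it onto its feet. I then pushed it left with the blade's edge until the left stop resisted at about 8 N. The heel pushed it back until the back stop held at about 16 N. After that I withdrew the lifter, laid it flat at its original spot, backed the arm clear and handed in at 25.6 s of the 72 s allowed. The hand-in reports no verdict.

**What my last checks showed:**
- **Unit:** its top is at 62 mm and level, as expected standing on the drawer floor, with its edges within about 0.01 rad of the stops.
- **Back stop:** the slab's back edge comes out about 0–1 mm from the stop, with no visible gap.
- **Left stop:** the camera placed the slab's left edge about 3 mm beyond the stop face, which is impossible. That is measurement error, but no gap shows there and the contact force agreed.
- **Lifter:** the blade top is about 4 mm above the table, so it lies flat. The fitted sideways slope of 0.02 is within depth noise.
- **Other things:** the knob, spare foot, ear and tin measured within about 1 mm of their starting places. The plug shifted 5 mm in the measurement, but only a few pixels of it were visible. I checked the screwdriver by eye only, and it looks unmoved.

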